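Load the carton magazine and ease its sprung flap shut

TASK

Take the cardboard carton out of its wooden stand and load it through the open mouth of the roller magazine: lower it onto the rollers rather than dropping it in, so that it rolls forward to the stop under the hood. Then close the magazine's sprung flap fully, easing it down by its bar all the way instead of letting it slam. The carton has to be set down and taken again by its ends, because the magazine's walls leave no room for fingers at its sides; leave the tin, the mug and the small dark box where they stand.

Things in the scene. Friction and masses are not known exactly. Their poses are not given: they have to be found in the camera images.
- magazine: Grey sheet-metal gravity-feed magazine fixed to the bench; foot plate 236 (x) x 150 mm (y -87 to +63). Origin on the bench, mid lane; x runs up the lane, away from the stop. Lane 56 mm wide (y -28 to +28) between 4 mm walls with tops at z 126. Free-turning steel rollers are its floor, falling 10 degrees towards -x: their tops are at z = 54 + 0.176 x (mm). On the -y side a ledge at z 126 carries the flap.
- mouth (a point): Point on the roller tops in the middle of where a carton is to be lowered in: magazine x +34, y 0, z 60 mm. The open mouth runs from magazine x -56 (edge of the hood) to +106 (rear wall). A carton set on the rollers there, level or tilted with the lane, and let go rolls to the stop by itself in about a second. Axes as the magazine's.
- at_stop (a point): Where the underside centre of a carton resting against the stop lies: magazine x -66, y 0, z 42 mm, below the hood (hood top z 126, magazine x -111 to -56). Axes as the magazine's.
- flap (a joint): Angle (rad) of the aluminium flap (160 mm along the lane, 100 mm wide, 4 mm thick), hinged along the magazine's -y side: 0 = shut, flat over the mouth; 1.92 = fully open, leaning out over the -y side, as at the start. An over-centre spring presses it shut from any angle below about 1.5 (2 to 4 N at the bar) and holds it open above about 1.6; let go on the way down it slams.
- flap_bar (a point): Middle of the flap's round steel pull bar, 10 mm thick, 110 mm long, along magazine x, 50 mm off the flap's outer face. From the hinge (magazine axes) it is at y -79, z +72 mm when open (flap edge at y -34, z +94), straight above at about 1.08 rad, y +95, z +50 when shut. Pinched from straight above (closing along magazine y) it turns between the pads; open fingers only about 30 mm there.
- flap_hinge (a point): Middle of the flap's hinge line, magazine x +28, y -66, z +130 mm; the line runs along magazine x and the bar circles it at a radius of 107 mm. Axes as the magazine's.
- stand: Plywood stand fixed to the bench, 104 (x) x 54 (y) mm, 6 mm base and two end cheeks 14 mm thick and 62 mm high, 72 mm apart, at its +x and -x ends; open at both y sides. Origin at the centre of its underside.
- carton: Plain cardboard carton, 64 (x) x 44 (y) x 50 (z) mm, about 0.2 kg, taped. Origin at the centre of its underside. It starts upright in the stand, its 64 mm length between the cheeks (no finger room at the ends there).
- tin: Food tin, 75 mm across, 110 mm tall, upright, loose; origin at the centre of its underside.
- cup: White mug, 95 mm tall, loose, within 68 mm of its origin (on the bench); handle towards its -y.
- small_box: Small dark printed carton lying flat, 52 (x) x 86 (y) x 26 mm, loose; origin at the centre of its underside.
- shaft_end (a point): Free end of a fixed steel club shaft, 15 mm thick, which crosses level at this height between robot and work to a clamp at the left: axis from here (world x 0.377, y -0.242, z 0.216 m) to x 0.312, y 0.69 m. Keep clear of it.
Mind the look-alikes: they are no part of the job. What is shaped like the carton but purple is not meant.

How it is judged:
By the outcome, as a careful person would: the job done as asked, in the order asked, and still so for the second after the job is handed in, with the robot touching nothing.
It also fails if it takes over 72 s, if anything falls off the work surface, if the arm or the gripper's body presses on something with over 40 N, if the wrist force passes 120 N, or if a joint passes its speed limit or range.

ROBOT

A 6-joint arm with a two-finger parallel gripper is mounted at the origin on a cart in front of the work surface, level with it; the furniture and walls round the work are solid. World frame = base frame: x ahead of the robot, y to its left, z up, the work surface at z = 0. Lengths are in m, angles in rad, forces in N, time in s.
With the tool pointing down it reaches from about 0.275 to 0.75 m from the base axis. Payload 10.2 kg.
Tool frame: the origin (TCP) lies midway between the tips of the shut fingers; the grasp point (between the pads) lies 19 mm behind it; z points along the fingers, y is the line along which they close (so a half turn about z gives the same grasp; the last joint's range is limited). The gripper opens to 85 mm and grips with 20 to 120 N. Pads are 22 mm wide; open, the fingers measure 114 mm over their backs; the gripper's body (76 mm by 85 mm) begins 54 mm behind the grasp point. The pads swing forward as they close: fully open they stand 13 mm farther back than shut.
Start: joints at [1.028, 0.313, 1.498, -0, 1.331, -0.223], TCP at [0.165, 0.498, 0.231] pointing down, gripper open.
Joint ranges: [-2.94, 2.94], [-0.97, 2.17], [0.19, 2.56], [-1.23, 4.37], [0.02, 3.11], [-2.88, 2.88]. Speed limits (rad/s): [2.39, 2.39, 3.01, 3.14, 3.14, 3.14].

INTERFACE

Orientations are given as a rotation vector (axis times angle).
In Python, from workcell import arm gives the robot as it stands. The module is installed in compiled form; this text tells all that it offers.
- The arm moves only by the tool send_rows, never from a script. Its argument "plan" is a list of rows, each an object with "slide": the shift along the tool's x, y, z as a fraction of full scale, a list of three; "roll": the turn about the tool's z as a fraction of full scale. In form: [{"slide": [x, y, z], "roll": roll}, ...]. A call has 1 to 12 rows; each row shifts and turns the commanded pose from where the row before left it, along the tool's axes as they then stand; what a row does not reach is not made up. Full scale, the value 1, is 4 cm for a shift and 0.15 rad for a turn. A row lasts 1/10 s, in which the tool goes at most 50 mm and 8.59 degrees, less where a joint would pass 70% of its speed; a pose out of reach is approached as far as the arm can. A call with a number of a shift or a turn outside -1 to 1 is refused whole. A call with a gripper value outside its range is refused whole. "jaw" is the closure, from -1 (fully open) to 1 (shut), so that 0 is half open, set as the call begins (left out, the last holds). The fingers move at their own pace and stop on an object; the grip force is fixed at half the most. Time passes only in rows, so rows that do not move let the fingers close. It gives the time, the measured TCP pose, the force, the opening and the grip force at its end, in the units of the state.
- arm.get_state(): the state, without advancing time (a new reading comes with each control period).
- arm.capture(name): name is "side" or "top" or "wrist"; returns a dict with "image" (480x640x3 uint8, blue, green, red), "intrinsics" (3x3 intrinsics, pixels), "rvec" (rotation vector, rad) and "tvec" (3), from world to camera coordinates, as OpenCV has them. Camera axes: x right, y down, z forward; pixel columns grow to the right and rows downward; lengths in m; the calibration is good to about 2 mm. A picture is of the moment at which its call begins. There is no depth.
- arm.job_done(): hands the job in; it is judged then, once.
The state is a dict: "clock": time; "qpos": joint angles; "joint_vel": joint speeds; "effort": joint torques, N m; "ee_pos": TCP position; "tcp_rot": TCP orientation; "ft_force": force on the tool from outside, world axes, zero at the start; "torque": the same for the moment, N m; "grip_width": opening from 0.0 (shut) to 1.0 (fully open); "grasp_force": force on a finger pad.
Only numpy, scipy, OpenCV 4.12 (cv2) and the standard library are available. Lean on these libraries where they do the work, as an engineer would, in place of code of your own. Each camera call takes 0.05 s, during which the arm holds its last target. There are 200 camera calls.

## Working session

There is one attempt and no reset: what is moved stays moved. The work goes in short steps, Python scripts to look and compute and a tool call to move; the robot and the scene stay as the last step left them, time stands still between calls to the robot, and variables do not carry over. Pictures are saved under pics/ and viewed, at most 10 in all, crops included, and the job is handed in when it is done.

Besides the shell and the picture viewer there is one more tool, called after "Request:" by a JSON object that holds its "name" and its "arguments", one argument or row to a line. send_rows: Moves the arm, as the interface text tells. Its arguments: {"type":"object","properties":{"plan":{"type":"array","items":{"type":"object","properties":{"slide":{"type":"array","items":{"type":"number"}},"roll":{"type":"number"}}}},"jaw":{"type":"number"}},"required":["plan"]}

```bash
mkdir -p pics
cat > h.py <<'E'
import numpy as np, cv2
from workcell import arm
def cap(n,f=None):
    c=arm.capture(n)
    if f: cv2.imwrite('pics/'+f,c['image'])
    return c
def ray(c,u,v):
    R=cv2.Rodrigues(np.array(c['rvec'],float))[0]; K=np.array(c['intrinsics'])
    o=-R.T@np.array(c['tvec'],float).ravel(); d=R.T@np.linalg.inv(K)@[u,v,1.]
    return o,d
def onz(c,u,v,z):
    o,d=ray(c,u,v); return (o+d*(z-o[2])/d[2]).round(4)
def proj(c,p):
    return cv2.projectPoints(np.array(p,float).reshape(-1,3),np.array(c['rvec'],float),np.array(c['tvec'],float),np.array(c['intrinsics']),None)[0].reshape(-1,2).round(1)
def tri(c1,p1,c2,p2):
    A=[];b=[]
    for c,p in((c1,p1),(c2,p2)):
        o,d=ray(c,*p);d=d/np.linalg.norm(d);M=np.eye(3)-np.outer(d,d);A.append(M);b.append(M@o)
    return np.linalg.lstsq(np.vstack(A),np.hstack(b),rcond=None)[0].round(4)
E
python3 - <<'E'
from h import *
for n in('top','side'):
    c=cap(n,n+'0.png'); print(n,ray(c,320,240),c['intrinsics'])
print(arm.get_state())
E
```

```text
top (array([ 0.41867036, -0.02763719,  1.11546025]), array([ 0.13570341, -0.02866662, -0.99060591])) [[485.1523974    0.         318.56623798]
 [  0.         485.1523974  228.84644948]
 [  0.           0.           1.        ]]
side (array([ 0.12358971, -0.93558461,  0.64426056]), array([ 0.43606043,  0.78372988, -0.44243595])) [[595.07132325   0.         313.25051347]
 [  0.         595.07132325 239.1275982 ]
 [  0.           0.           1.        ]]
{'clock': 0.1, 'qpos': array([ 1.02760950e+00,  3.13386606e-01,  1.49838401e+00, -2.21617744e-05,
        1.33101811e+00, -2.23402561e-01]), 'joint_vel': array([-4.46111738e-05, -9.42848031e-04, -1.11178854e-03, -2.37235289e-03,
        9.63864903e-05,  7.97462495e-05]), 'effort': array([ 1.75383619e-03, -4.12902224e+01, -2.60142088e+01, -1.84004630e-04,
        3.00598665e-03, -1.96165371e-05]), 'ee_pos': array([0.16492855, 0.4981636 , 0.2307875 ]), 'tcp_rot': array([-5.00102069e-01, -3.10109889e+00,  1.75486579e-03]), 'ft_force': array([0.20118639, 0.02140154, 0.4803    ]), 'torque': array([-0.03864154,  0.00412436,  0.01218641]), 'grasp_force': 0.0, 'grip_width': 1.0041211944433046}
```

View pics/top0.png

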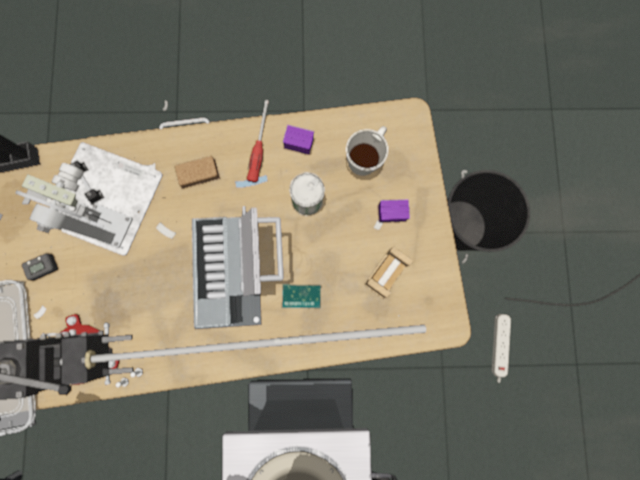

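View pics/side0.png

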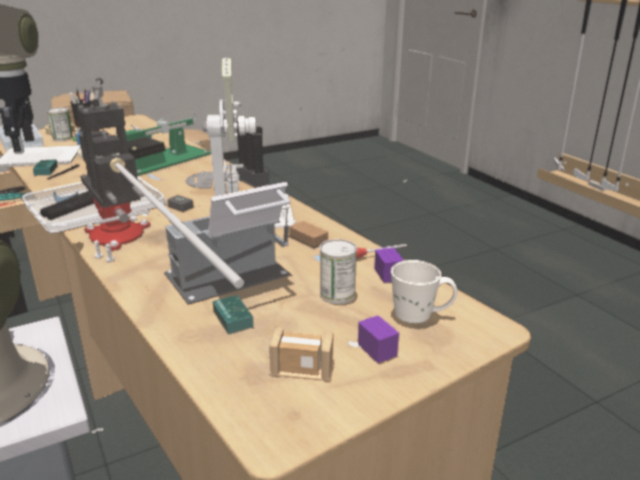

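The top view shows the magazine at (228,270) with the hood towards the robot and the flap bar at about (281,248). The stand with the carton is at (390,272), tilted, and there are purple decoys at (298,139) and (395,210). The side view agrees, with the shaft passing in front of the magazine.

Run:
```python
from h import *
t=cv2.imread('pics/top0.png');s=cv2.imread('pics/side0.png')
a=cv2.resize(t[200:335,180:300],(480,540),interpolation=cv2.INTER_CUBIC)
b=cv2.resize(t[240:305,360:420],(300,325),interpolation=cv2.INTER_CUBIC)
o=np.zeros((540,790,3),np.uint8);o[:,:480]=a;o[:325,485:785]=b
o[330:540,485:785]=cv2.resize(s[320:390,260:345],None,fx=3,fy=3)[:, :255].repeat(1,1)[:210] if 0 else cv2.resize(s[320:390,255:355],(300,210))
cv2.imwrite('pics/z.png',o)
c=cap('top')
T=cv2.Rodrigues(arm.get_state()['tcp_rot'])[0];print(T.round(3))
```

```text
[[-0.949  0.314 -0.   ]
 [ 0.314  0.949 -0.001]
 [ 0.    -0.001 -1.   ]]
```

View pics/z.png

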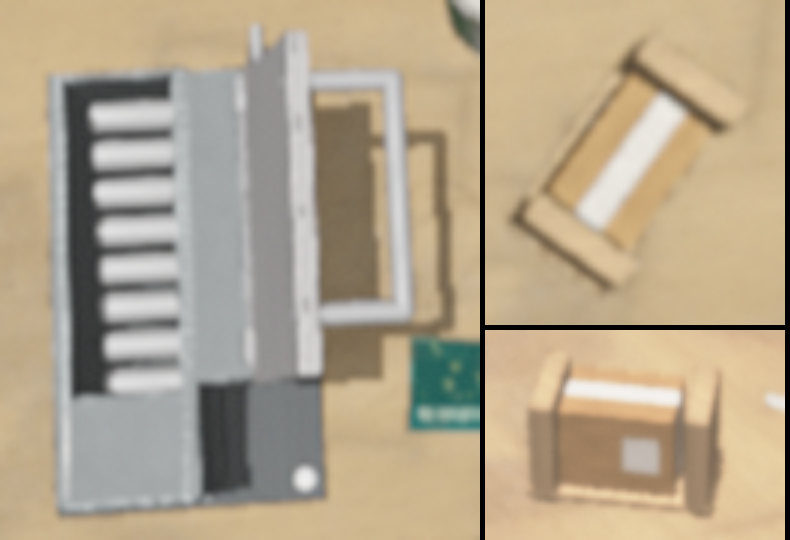

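The left crop shows the hood's front corners at (62,512) and (200,500), the rear wall corners at (52,75) and (185,72), and the bar from (393,80) to (403,315). The right crop shows the carton's tape running from (667,98) to (592,220) between the cheeks.

```bash
cat > m.py <<'E'
from h import *
c=cap('top')
L=lambda X,Y,z:onz(c,180+X/4-.375,200+Y/4-.375,z)
Rr=lambda X,Y,z:onz(c,360+(X-485)/5-.4,240+Y/5-.4,z)
if __name__=='__main__':
    fl,fr,rl,rr=[L(*p,.126) for p in((62,512),(200,500),(52,75),(185,72))]
    print('hood',fl,fr,rl,rr,'len',np.linalg.norm(fl-rl),'wid',np.linalg.norm(rl-rr),np.linalg.norm(fl-fr))
    d=rl-fl;d2=rr-fr;print('yaw',np.arctan2(d[1],d[0]),np.arctan2(d2[1],d2[0]))
    print('center',(fl+fr+rl+rr)/4,'mouth edge',L(130,394,.126))
    b1,b2=L(394,80,.202),L(404,315,.202);print('bar',b1,b2,np.linalg.norm(b1-b2))
    h1,h2=L(241,75,.13),L(250,378,.13);print('hinge?',h1,h2)
    a,b=Rr(667,98,.056),Rr(592,220,.056);print('tape',a,b,np.linalg.norm(a-b),(a+b)/2,np.arctan2(*(a-b)[1::-1]))
    for p in((638,38),(750,100),(723,130),(632,68),(525,195),(515,220),(635,262),(610,290)):print(Rr(*p,.062))
    print('corners',[Rr(*p,.056) for p in((630,75),(548,190),(708,142),(630,245))])
E
python3 m.py
```

```text
hood [0.3821 0.1954 0.126 ] [0.3866 0.1272 0.126 ] [0.6031 0.2054 0.126 ] [0.6037 0.1372 0.126 ] len 0.22122612865572636 wid 0.06820263924512014 0.06834829917415647
yaw 0.045218024908860135 0.04602918800147586
center [0.493875 0.1663   0.126   ] mouth edge [0.4396 0.1628 0.126 ]
bar [0.5843 0.0252 0.202 ] [0.4724 0.0211 0.202 ] 0.11197508651481371
hinge? [0.601  0.1079 0.13  ] [0.4464 0.1022 0.13  ]
tape [ 0.5187 -0.2246  0.056 ] [ 0.4659 -0.1895  0.056 ] 0.06340228702499624 [ 0.4923  -0.20705  0.056  ] -0.5866902683429404
[ 0.5448 -0.2119  0.062 ]
[ 0.5167 -0.2599  0.062 ]
[ 0.5038 -0.2475  0.062 ]
[ 0.5316 -0.2087  0.062 ]
[ 0.477  -0.1598  0.062 ]
[ 0.4662 -0.1551  0.062 ]
[ 0.4473 -0.2065  0.062 ]
[ 0.4355 -0.1952  0.062 ]
corners [array([ 0.5291, -0.2087,  0.056 ]), array([ 0.4793, -0.1707,  0.056 ]), array([ 0.4991, -0.2419,  0.056 ]), array([ 0.4548, -0.2057,  0.056 ])]
```

Request:
{"name": "send_rows", "arguments": {
  "plan": [
    {"slide": [0, 0, -0.8], "roll": 0.45},
    {"slide": [0, 0, -0.8], "roll": 0.45},
    {"slide": [0, 0, -0.8], "roll": 0.45},
    {"slide": [0, 0, -0.8], "roll": 0.45},
    {"slide": [0, 0, 0], "roll": 0}
  ],
  "jaw": -1
}}

```text
clock: 0.7
ee_pos: [0.1654, 0.4991, 0.3633]
tcp_rot: [0.915, 3.004, 0.011]
ft_force: [1.1, -0.0, 1.0]
grip_width: 1.001
grasp_force: 0.0
```

```bash
cat > go.py <<'E'
# python3 go.py x y z phi : shift from the current pose in tool units
import sys
from h import *
s=arm.get_state();T=cv2.Rodrigues(s['tcp_rot'])[0];x,y,z,phi=map(float,sys.argv[1:])
d=np.array([x,y,z])-s['ee_pos'];p0=np.arctan2(T[1,1],T[0,1])
rp=np.array([[-np.sin(phi),np.cos(phi),0],[np.cos(phi),np.sin(phi),0],[0,0,-1]])
print('t',s['clock'],'pos',s['ee_pos'].round(4),'phi',p0.round(3),'F',s['ft_force'].round(1),'grip',round(s['grip_width'],3),round(s['grasp_force'],1),'q6',s['qpos'][5].round(2))
print('roll units',((p0-phi)/.15).round(2),'slide before roll',(T.T@d/.04).round(2),'after roll',(rp@d/.04).round(2))
E
python3 go.py .491 -.206 .359 .981
python3 - <<'E'
from h import *
c=cap('top')
print('tin',onz(c,308,189,.11),'box',[onz(c,u,v,.026) for u,v in((283,285),(321,285),(321,308),(283,307))],'cup',onz(c,366,148,.095))
E
```

```text
t 0.7 pos [0.1654 0.4991 0.3633] phi 0.98 F [ 1.1 -0.   1. ] grip 1.001 0.0 q6 0.05
roll units -0.01 slide before roll [-16.58 -10.1    0.03] after roll [-16.57 -10.12   0.11]
tin [ 0.6662 -0.0332  0.11  ] box [array([0.4679, 0.0252, 0.026 ]), array([ 0.4665, -0.0595,  0.026 ]), array([ 0.4158, -0.0586,  0.026 ]), array([0.4195, 0.0255, 0.026 ])] cup [ 0.7607 -0.1619  0.095 ]
```

Request:
{"name": "send_rows", "arguments": {
  "plan": [
    {"slide": [-0.63, -0.47, 0], "roll": 0},
    {"slide": [-0.63, -0.47, 0], "roll": 0},
    {"slide": [-0.63, -0.47, 0], "roll": 0},
    {"slide": [-0.63, -0.47, 0], "roll": 0},
    {"slide": [-0.63, -0.47, 0], "roll": 0},
    {"slide": [-0.63, -0.47, 0], "roll": 0},
    {"slide": [-0.63, -0.47, 0], "roll": 0},
    {"slide": [-0.63, -0.47, 0], "roll": 0},
    {"slide": [-0.63, -0.47, 0], "roll": 0},
    {"slide": [-0.63, -0.47, 0], "roll": 0}
  ]
}}

```text
clock: 1.75
ee_pos: [0.2697, 0.2007, 0.358]
tcp_rot: [-0.911, -3.005, 0.002]
ft_force: [0.7, -0.6, 1.1]
grip_width: 1.0
grasp_force: 0.0
```

Request:
{"name": "send_rows", "arguments": {
  "plan": [
    {"slide": [-0.85, -0.45, 0], "roll": 0},
    {"slide": [-0.85, -0.45, 0], "roll": 0},
    {"slide": [-0.85, -0.45, 0], "roll": 0},
    {"slide": [-0.85, -0.45, 0], "roll": 0},
    {"slide": [-0.85, -0.45, 0], "roll": 0},
    {"slide": [-0.85, -0.45, 0], "roll": 0},
    {"slide": [-0.85, -0.45, 0], "roll": 0},
    {"slide": [-0.85, -0.45, 0], "roll": 0},
    {"slide": [-0.85, -0.45, 0], "roll": 0},
    {"slide": [-0.85, -0.45, 0.5], "roll": 0},
    {"slide": [-0.85, -0.45, 1], "roll": 0},
    {"slide": [0, 0, 1], "roll": 0}
  ]
}}

```text
clock: 2.95
ee_pos: [0.4693, -0.17, 0.2601]
tcp_rot: [-0.916, -3.004, 0.0]
ft_force: [0.7, 0.2, -0.8]
grip_width: 1.001
grasp_force: 0.0
```

```bash
python3 - <<'E'
from h import *
w=cap('wrist','w1.png');t=cap('top')
print(proj(w,[[.491,-.206,.056]]))
E
python3 go.py .491 -.206 .014 .981
```

```text
[[305.7 253.2]]
t 3.05 pos [ 0.4666 -0.1664  0.2574] phi 0.981 F [0.6 0.2 1.4] grip 0.997 0.0 q6 -1.56
roll units -0.0 slide before roll [-1.13 -0.48  6.07] after roll [-1.06 -0.48  6.08]
```

View pics/w1.png

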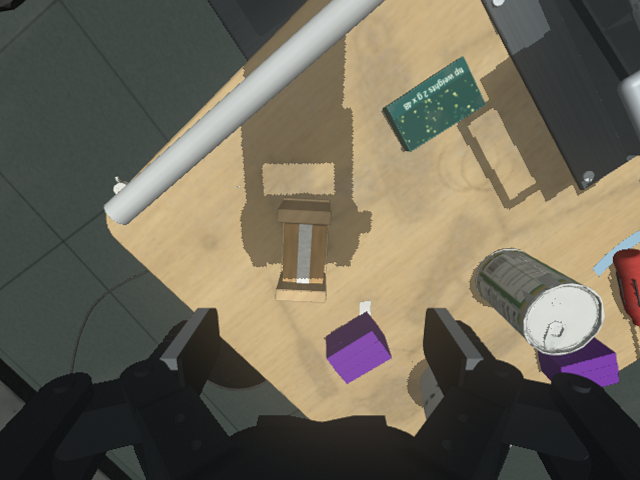

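The wrist view shows the carton centred at about (305,252), where it was predicted (306,253), and lined up with the tool's x axis. I'll descend and grip.

Request:
{"name": "send_rows", "arguments": {
  "plan": [
    {"slide": [-0.55, -0.24, 0.5], "roll": 0},
    {"slide": [-0.55, -0.24, 0.7], "roll": 0},
    {"slide": [0, 0, 0.8], "roll": 0},
    {"slide": [0, 0, 0.8], "roll": 0},
    {"slide": [0, 0, 0.8], "roll": 0},
    {"slide": [0, 0, 0.6], "roll": 0},
    {"slide": [0, 0, 0], "roll": 0},
    {"slide": [0, 0, 0], "roll": 0}
  ]
}}

```text
clock: 3.85
ee_pos: [0.4954, -0.2078, 0.097]
tcp_rot: [0.911, 3.005, -0.001]
ft_force: [-0.2, -0.9, 0.5]
grip_width: 0.998
grasp_force: 0.0
```

```bash
python3 go.py .491 -.206 .015 .981
python3 - <<'E'
from h import *
w=cap('wrist','w2.png');print(proj(w,[[.491,-.206,.056]]))
E
```

```text
t 3.85 pos [ 0.4954 -0.2078  0.097 ] phi 0.982 F [-0.2 -0.9  0.5] grip 0.998 0.0 q6 -1.6
roll units 0.01 slide before roll [ 0.12 -0.02  2.05] after roll [ 0.12 -0.02  2.05]
[[321.7 270.3]]
```

View pics/w2.png

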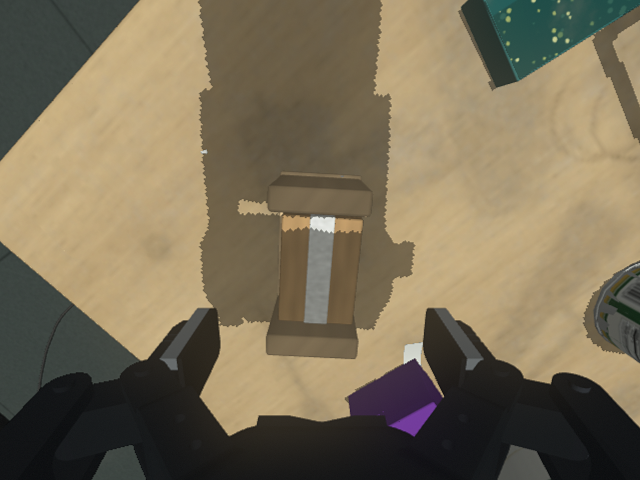

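The carton's tape runs from (322,216) to (315,323), so it is about 0.05 rad off, and its centre is within about 2 mm. I'll correct the roll and go down.

Request:
{"name": "send_rows", "arguments": {
  "plan": [
    {"slide": [0.06, -0.03, 0], "roll": 0.33},
    {"slide": [0.06, -0.03, 0.5], "roll": 0},
    {"slide": [0, 0, 0.5], "roll": 0},
    {"slide": [0, 0, 0.5], "roll": 0},
    {"slide": [0, 0, 0.5], "roll": 0},
    {"slide": [0, 0, 0], "roll": 0}
  ]
}}

```text
clock: 4.5
ee_pos: [0.4892, -0.2066, 0.015]
tcp_rot: [-0.986, -2.981, -0.001]
ft_force: [0.4, -1.0, 0.1]
grip_width: 1.0
grasp_force: 0.0
```

Request:
{"name": "send_rows", "arguments": {
  "plan": [
    {"slide": [0, 0, 0]},
    {"slide": [0, 0, 0]},
    {"slide": [0, 0, 0]},
    {"slide": [0, 0, 0]},
    {"slide": [0, 0, 0]},
    {"slide": [0, 0, 0]},
    {"slide": [0, 0, 0]},
    {"slide": [0, 0, 0]}
  ],
  "jaw": 1
}}

```text
schema error: expected keys slide, roll
```

Request:
{"name": "send_rows", "arguments": {
  "plan": [
    {"slide": [0, 0, 0], "roll": 0},
    {"slide": [0, 0, 0], "roll": 0},
    {"slide": [0, 0, 0], "roll": 0},
    {"slide": [0, 0, 0], "roll": 0},
    {"slide": [0, 0, 0], "roll": 0},
    {"slide": [0, 0, 0], "roll": 0},
    {"slide": [0, 0, 0], "roll": 0},
    {"slide": [0, 0, 0], "roll": 0}
  ],
  "jaw": 1
}}

```text
clock: 5.3
ee_pos: [0.4902, -0.2074, 0.0168]
tcp_rot: [0.986, 2.98, -0.001]
ft_force: [-0.6, 0.0, 7.4]
grip_width: 0.508
grasp_force: 62.0
```

Request:
{"name": "send_rows", "arguments": {
  "plan": [
    {"slide": [0, 0, -0.3], "roll": 0},
    {"slide": [0, 0, -0.6], "roll": 0},
    {"slide": [0, 0, -0.8], "roll": 0},
    {"slide": [0, 0, -0.8], "roll": 0},
    {"slide": [0, 0, 0], "roll": -0.75},
    {"slide": [0, 0, 0], "roll": -0.75},
    {"slide": [0, 0, 0], "roll": -0.75},
    {"slide": [0, 0, 0], "roll": -0.75},
    {"slide": [0, 0, 0], "roll": -0.75},
    {"slide": [0, 0, 0], "roll": -0.75},
    {"slide": [0, 0, 0], "roll": 0}
  ]
}}

```text
clock: 6.4
ee_pos: [0.4892, -0.2067, 0.1159]
tcp_rot: [-0.058, 3.141, -0.0]
ft_force: [0.2, -0.1, -1.7]
grip_width: 0.508
grasp_force: 61.3
```

```bash
python3 go.py .54 -.10 .013 1.61
```

```text
t 6.4 pos [ 0.4892 -0.2067  0.1159] phi 1.607 F [ 0.2 -0.1 -1.7] grip 0.508 61.3 q6 -2.23
roll units -0.02 slide before roll [-1.37  2.62  2.57] after roll [-1.37  2.62  2.57]
```

Request:
{"name": "send_rows", "arguments": {
  "plan": [
    {"slide": [-0.35, 0.65, 0], "roll": 0},
    {"slide": [-0.35, 0.65, 0], "roll": 0},
    {"slide": [-0.35, 0.65, 0], "roll": 0},
    {"slide": [-0.35, 0.65, 0], "roll": 0},
    {"slide": [0, 0, 0.6], "roll": 0},
    {"slide": [0, 0, 0.6], "roll": 0},
    {"slide": [0, 0, 0.6], "roll": 0},
    {"slide": [0, 0, 0.4], "roll": 0},
    {"slide": [0, 0, 0.3], "roll": 0},
    {"slide": [0, 0, 0], "roll": 0},
    {"slide": [0, 0, 0], "roll": 0}
  ]
}}

```text
clock: 7.5
ee_pos: [0.542, -0.1011, 0.0159]
tcp_rot: [-0.054, 3.14, -0.0]
ft_force: [0.5, 0.7, -1.7]
grip_width: 0.507
grasp_force: 61.6
```

Request:
{"name": "send_rows", "arguments": {
  "plan": [
    {"slide": [0, 0, 0.07], "roll": 0},
    {"slide": [0, 0, 0.05], "roll": 0},
    {"slide": [0, 0, 0], "roll": 0}
  ]
}}

```text
clock: 7.8
ee_pos: [0.5419, -0.101, 0.0108]
tcp_rot: [-0.056, 3.14, -0.001]
ft_force: [-0.4, -0.3, 0.2]
grip_width: 0.506
grasp_force: 61.5
```

Request:
{"name": "send_rows", "arguments": {
  "plan": [
    {"slide": [0, 0, 0], "roll": 0},
    {"slide": [0, 0, 0], "roll": 0},
    {"slide": [0, 0, 0], "roll": 0},
    {"slide": [0, 0, 0], "roll": 0},
    {"slide": [0, 0, 0], "roll": 0},
    {"slide": [0, 0, -0.5], "roll": 0},
    {"slide": [0, 0, -0.8], "roll": 0},
    {"slide": [0, 0, -0.8], "roll": 0},
    {"slide": [0, 0, -0.5], "roll": 0},
    {"slide": [0, 0, 0], "roll": 0}
  ],
  "jaw": -1
}}

```text
clock: 8.8
ee_pos: [0.5429, -0.1014, 0.1172]
tcp_rot: [-0.056, 3.136, -0.003]
ft_force: [-0.6, 0.0, 0.0]
grip_width: 1.0
grasp_force: 0.0
```

Request:
{"name": "send_rows", "arguments": {
  "plan": [
    {"slide": [0, 0, 0], "roll": 0.95},
    {"slide": [0, 0, 0], "roll": 0.95},
    {"slide": [0, 0, 0], "roll": 0.95},
    {"slide": [0, 0, 0], "roll": 0.95},
    {"slide": [0, 0, 0], "roll": 0.95},
    {"slide": [0, 0, 0], "roll": 0.95},
    {"slide": [0, 0, 0], "roll": 0.95},
    {"slide": [0, 0, 0], "roll": 0.95},
    {"slide": [0, 0, 0], "roll": 0.95},
    {"slide": [0, 0, 0], "roll": 0.95},
    {"slide": [0, 0, 0], "roll": 0.95},
    {"slide": [0, 0, 0], "roll": 0}
  ]
}}

```text
clock: 10.0
ee_pos: [0.5412, -0.1008, 0.1134]
tcp_rot: [-2.178, -2.262, 0.001]
ft_force: [0.6, 0.4, -0.1]
grip_width: 1.0
grasp_force: 0.0
```

```bash
python3 go.py .542 -.101 .024 .037
python3 - <<'E'
from h import *
w=cap('wrist','w3.png');print(proj(w,[[.542,-.101,.05]]))
E
```

```text
t 10.0 pos [ 0.5412 -0.1008  0.1134] phi 0.038 F [ 0.6  0.4 -0.1] grip 1.0 0.0 q6 -0.43
roll units 0.0 slide before roll [-0.01  0.02  2.24] after roll [-0.01  0.02  2.24]
[[323.8 263.4]]
```

View pics/w3.png

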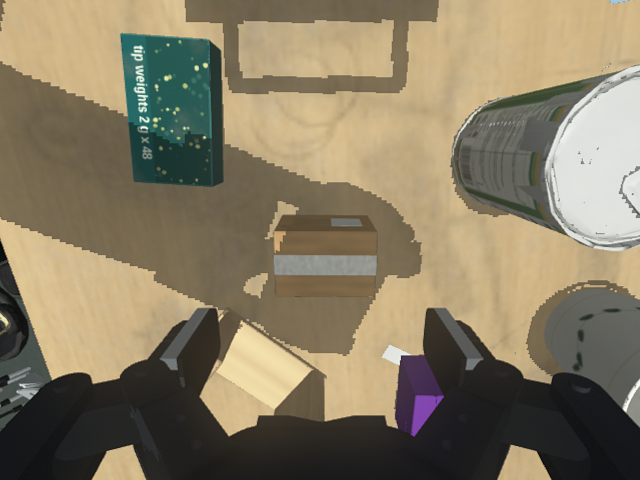

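The wrist view shows the carton centred at (326,264) and squared to the tool. The tin and the dark box have not been touched. I'll grip it by its ends.

Request:
{"name": "send_rows", "arguments": {
  "plan": [
    {"slide": [0, 0, 0.5], "roll": 0},
    {"slide": [0, 0, 0.5], "roll": 0},
    {"slide": [0, 0, 0.5], "roll": 0},
    {"slide": [0, 0, 0.5], "roll": 0},
    {"slide": [0, 0, 0.45], "roll": 0},
    {"slide": [0, 0, 0], "roll": 0}
  ]
}}

```text
clock: 10.65
ee_pos: [0.5402, -0.1004, 0.0141]
tcp_rot: [-2.171, -2.265, 0.003]
ft_force: [-0.9, -0.4, -0.2]
grip_width: 1.0
grasp_force: 0.0
```

Request:
{"name": "send_rows", "arguments": {
  "plan": [
    {"slide": [0, 0, 0], "roll": 0},
    {"slide": [0, 0, 0], "roll": 0},
    {"slide": [0, 0, 0], "roll": 0},
    {"slide": [0, 0, 0], "roll": 0},
    {"slide": [0, 0, 0], "roll": 0},
    {"slide": [0, 0, 0], "roll": 0}
  ],
  "jaw": 1
}}

```text
clock: 11.25
ee_pos: [0.5423, -0.1012, 0.0176]
tcp_rot: [2.176, 2.264, 0.001]
ft_force: [-0.7, 0.2, 6.5]
grip_width: 0.736
grasp_force: 67.2
```

```bash
python3 go.py .528 .167 .28 .04
```

```text
t 11.25 pos [ 0.5423 -0.1012  0.0176] phi 0.04 F [-0.7  0.2  6.5] grip 0.736 67.2 q6 -0.44
roll units -0.0 slide before roll [ 6.71 -0.08 -6.57] after roll [ 6.71 -0.09 -6.56]
```

Request:
{"name": "send_rows", "arguments": {
  "plan": [
    {"slide": [0, 0, -0.4], "roll": 0},
    {"slide": [0, 0, -0.8], "roll": 0},
    {"slide": [0, 0, -0.9], "roll": 0},
    {"slide": [0, 0, -0.9], "roll": 0},
    {"slide": [0, 0, -0.9], "roll": 0},
    {"slide": [0, 0, -0.9], "roll": 0},
    {"slide": [0, 0, -0.9], "roll": 0},
    {"slide": [0, 0, -0.9], "roll": 0},
    {"slide": [0, 0, -0.5], "roll": 0},
    {"slide": [0, 0, 0], "roll": 0}
  ]
}}

```text
clock: 12.25
ee_pos: [0.5422, -0.1011, 0.3031]
tcp_rot: [2.174, 2.261, 0.003]
ft_force: [-0.1, -0.5, -1.7]
grip_width: 0.741
grasp_force: 66.9
```

Request:
{"name": "send_rows", "arguments": {
  "plan": [
    {"slide": [0.7, 0, 0], "roll": 0},
    {"slide": [0.8, 0, 0], "roll": 0},
    {"slide": [0.8, 0, 0], "roll": 0},
    {"slide": [0.8, 0, 0], "roll": 0},
    {"slide": [0.8, 0, 0], "roll": 0},
    {"slide": [0.8, 0, 0], "roll": 0},
    {"slide": [0.8, 0, 0], "roll": 0},
    {"slide": [0.8, -0.05, 0], "roll": 0},
    {"slide": [0.4, -0.05, 0], "roll": 0},
    {"slide": [0, 0, 0], "roll": 0},
    {"slide": [0, 0, 0], "roll": 0}
  ]
}}

```text
clock: 13.35
ee_pos: [0.5271, 0.1661, 0.2996]
tcp_rot: [-2.177, -2.264, 0.002]
ft_force: [0.1, 0.1, -1.6]
grip_width: 0.74
grasp_force: 66.8
```

```bash
python3 go.py .528 .167 .084 .04
python3 - <<'E'
from h import *
w=cap('wrist','w4.png')
M=lambda x,y,z:[.494+x*np.cos(.04)-y*np.sin(.04),.166+x*np.sin(.04)+y*np.cos(.04),z]
p=proj(w,[M(.106,.03,.126),M(-.056,.03,.126),M(.106,-.03,.126),M(-.056,-.03,.126)]);print(p,ray(w,320,240))
E
```

```text
t 13.35 pos [0.5271 0.1661 0.2996] phi 0.039 F [ 0.1  0.1 -1.6] grip 0.74 66.8 q6 0.05
roll units -0.01 slide before roll [0.02 0.03 5.39] after roll [0.02 0.02 5.39]
[[403.5 188.7]
 [223.4 188.7]
 [399.2 252.1]
 [228.7 252.1]] (array([0.52386505, 0.23993607, 0.44199821]), array([ 0.00504737, -0.27589575, -0.96137318]))
```

View pics/w4.png

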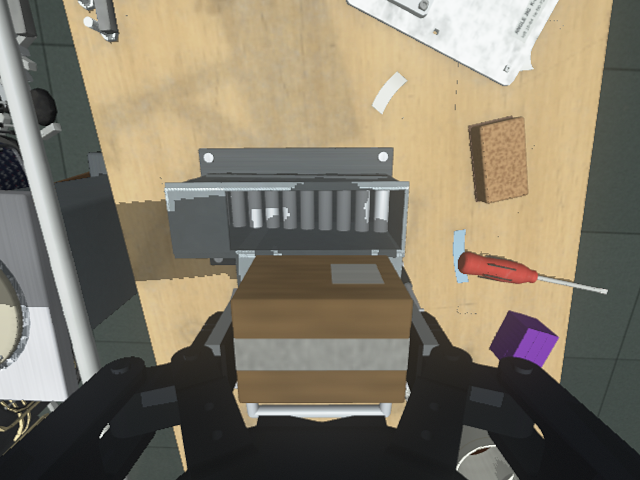

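The magazine's walls are at rows 185 and 252, as predicted to about 1 mm and parallel to the carton. I'll lower the carton in.

Request:
{"name": "send_rows", "arguments": {
  "plan": [
    {"slide": [0.05, 0.03, 0.5], "roll": 0},
    {"slide": [0, 0, 0.7], "roll": 0},
    {"slide": [0, 0, 0.7], "roll": 0},
    {"slide": [0, 0, 0.6], "roll": 0},
    {"slide": [0, 0, 0.5], "roll": 0},
    {"slide": [0, 0, 0.4], "roll": 0},
    {"slide": [0, 0, 0.4], "roll": 0},
    {"slide": [0, 0, 0.4], "roll": 0},
    {"slide": [0, 0, 0.4], "roll": 0},
    {"slide": [0, 0, 0.3], "roll": 0},
    {"slide": [0, 0, 0.2], "roll": 0},
    {"slide": [0, 0, 0], "roll": 0}
  ]
}}

```text
clock: 14.6
ee_pos: [0.528, 0.1683, 0.0956]
tcp_rot: [-2.178, -2.263, 0.002]
ft_force: [-0.2, -0.6, -1.0]
grip_width: 0.737
grasp_force: 66.8
```

```bash
python3 go.py .528 .168 .083 .04
```

```text
t 14.6 pos [0.528  0.1683 0.0956] phi 0.038 F [-0.2 -0.6 -1. ] grip 0.737 66.8 q6 0.06
roll units -0.01 slide before roll [-0.01 -0.    0.32] after roll [-0.01 -0.    0.32]
```

Request:
{"name": "send_rows", "arguments": {
  "plan": [
    {"slide": [0, 0, 0.1], "roll": 0},
    {"slide": [0, 0, 0.08], "roll": 0},
    {"slide": [0, 0, 0.07], "roll": 0},
    {"slide": [0, 0, 0], "roll": 0},
    {"slide": [0, 0, 0], "roll": 0}
  ]
}}

```text
clock: 15.1
ee_pos: [0.5284, 0.1688, 0.0866]
tcp_rot: [2.177, 2.264, 0.0]
ft_force: [0.9, 0.3, -2.4]
grip_width: 0.738
grasp_force: 66.8
```

Request:
{"name": "send_rows", "arguments": {
  "plan": [
    {"slide": [0, 0, 0.05], "roll": 0},
    {"slide": [0, 0, 0.05], "roll": 0},
    {"slide": [0, 0, 0], "roll": 0}
  ]
}}

```text
clock: 15.4
ee_pos: [0.5282, 0.1687, 0.0822]
tcp_rot: [-2.177, -2.264, 0.001]
ft_force: [-0.2, 0.3, -1.2]
grip_width: 0.74
grasp_force: 66.8
```

Request:
{"name": "send_rows", "arguments": {
  "plan": [
    {"slide": [0, 0, 0.04], "roll": 0},
    {"slide": [0, 0, 0.03], "roll": 0},
    {"slide": [0, 0, 0], "roll": 0}
  ]
}}

```text
clock: 15.7
ee_pos: [0.5294, 0.1688, 0.0808]
tcp_rot: [2.176, 2.263, 0.004]
ft_force: [1.3, -0.1, 4.8]
grip_width: 0.737
grasp_force: 67.5
```

Contact with the rollers. Releasing, then lifting straight out.

Request:
{"name": "send_rows", "arguments": {
  "plan": [
    {"slide": [0, 0, 0], "roll": 0},
    {"slide": [0, 0, 0], "roll": 0},
    {"slide": [0, 0, 0], "roll": 0},
    {"slide": [0, 0, 0], "roll": 0},
    {"slide": [0, 0, -0.2], "roll": 0},
    {"slide": [0, 0, -0.3], "roll": 0},
    {"slide": [0, 0, -0.4], "roll": 0},
    {"slide": [0, 0, -0.5], "roll": 0},
    {"slide": [0, 0, -0.6], "roll": 0},
    {"slide": [0, 0, -0.8], "roll": 0},
    {"slide": [0, 0, -0.8], "roll": 0},
    {"slide": [0, 0, -0.8], "roll": 0}
  ],
  "jaw": -1
}}

```text
clock: 16.9
ee_pos: [0.5281, 0.1688, 0.2583]
tcp_rot: [2.177, 2.264, 0.002]
ft_force: [0.2, 0.6, 0.3]
grip_width: 1.004
grasp_force: 0.0
```

Request:
{"name": "send_rows", "arguments": {
  "plan": [
    {"slide": [0, 0, -0.8], "roll": 0},
    {"slide": [0, 0, -0.8], "roll": 0},
    {"slide": [0, 0, -0.4], "roll": 0},
    {"slide": [0, 0, 0], "roll": 0},
    {"slide": [0, 0, 0], "roll": 0},
    {"slide": [0, 0, 0], "roll": 0}
  ]
}}

```text
clock: 17.5
ee_pos: [0.5279, 0.1687, 0.3346]
tcp_rot: [-2.177, -2.263, 0.002]
ft_force: [0.5, 0.4, -0.1]
grip_width: 1.003
grasp_force: 0.0
```

```bash
python3 go.py .528 .168 .083 .04
python3 - <<'E'
from h import *
w=cap('wrist');cap('side')
a=w['image'];s=cap('top')['image'][200:335,180:300]
o=np.zeros((480,640+160,3),np.uint8);o[:,:640]=a;o[:180,640:]=cv2.resize(s,(160,180));cv2.imwrite('pics/w5.png',o)
E
```

```text
t 17.5 pos [0.5279 0.1687 0.3346] phi 0.039 F [ 0.5  0.4 -0.1] grip 1.003 0.0 q6 0.06
roll units -0.01 slide before roll [-0.02  0.01  6.29] after roll [-0.02  0.    6.29]
```

View pics/w5.png

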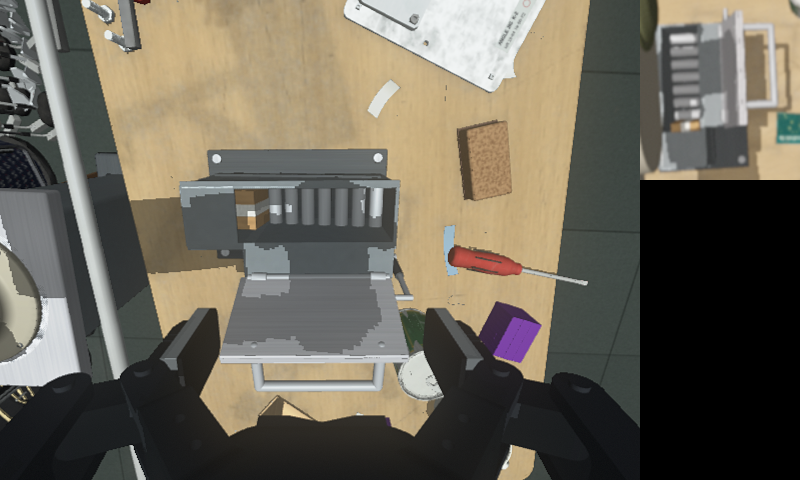

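The carton is at the stop: about 28 px of it, at (240–268, 210), shows past the hood edge. The flap is open with its bar at about (258–382, 388). Next I'll check the bar's position by ray casting and turn the tool for the pinch.

```bash
python3 - <<'E'
from h import *
w=cap('wrist');print('bar',onz(w,319,388,.202),onz(w,258,388,.202),onz(w,382,388,.202))
E
python3 go.py .528 .0225 .26 1.61
```

```text
bar [0.5309 0.019  0.202 ] [0.4735 0.0166 0.202 ] [0.59   0.0214 0.202 ]
t 17.7 pos [0.5282 0.1687 0.3351] phi 0.039 F [ 0.3  0.6 -1. ] grip 1.001 0.0 q6 0.06
roll units -10.47 slide before roll [-3.65 -0.15  1.88] after roll [ 0.15 -3.65  1.88]
```

Request:
{"name": "send_rows", "arguments": {
  "plan": [
    {"slide": [0, 0, 0], "roll": -0.95},
    {"slide": [0, 0, 0], "roll": -0.95},
    {"slide": [0, 0, 0], "roll": -0.95},
    {"slide": [0, 0, 0], "roll": -0.95},
    {"slide": [0, 0, 0], "roll": -0.95},
    {"slide": [0, 0, 0], "roll": -0.95},
    {"slide": [0, 0, 0], "roll": -0.95},
    {"slide": [0, 0, 0], "roll": -0.95},
    {"slide": [0, 0, 0], "roll": -0.95},
    {"slide": [0, 0, 0], "roll": -0.95},
    {"slide": [0, 0, 0], "roll": -0.95},
    {"slide": [0, 0, 0], "roll": 0}
  ],
  "jaw": 0.29
}}

```text
clock: 18.9
ee_pos: [0.5283, 0.1688, 0.3354]
tcp_rot: [0.058, -3.141, 0.0]
ft_force: [0.2, 1.6, -0.2]
grip_width: 0.357
grasp_force: 0.0
```

Request:
{"name": "send_rows", "arguments": {
  "plan": [
    {"slide": [0, -0.6, 0], "roll": 0},
    {"slide": [0, -0.75, 0], "roll": 0},
    {"slide": [0, -0.75, 0], "roll": 0},
    {"slide": [0, -0.75, 0], "roll": 0},
    {"slide": [0, -0.6, 0], "roll": 0},
    {"slide": [0, 0, 0], "roll": 0},
    {"slide": [0, 0, 0], "roll": 0}
  ]
}}

```text
clock: 19.6
ee_pos: [0.5332, 0.0309, 0.3355]
tcp_rot: [0.051, -3.141, -0.001]
ft_force: [0.2, -0.2, -0.4]
grip_width: 0.358
grasp_force: 0.0
```

```bash
python3 go.py .528 .0225 .25 1.61
python3 - <<'E'
from h import *
w=cap('wrist','w6.png');print(proj(w,[[.5843,.0252,.202],[.4724,.0211,.202]]))
E
```

```text
t 19.6 pos [0.5332 0.0309 0.3355] phi 1.603 F [ 0.2 -0.2 -0.4] grip 0.358 0.0 q6 -1.76
roll units -0.05 slide before roll [ 0.14 -0.21  2.14] after roll [ 0.14 -0.2   2.14]
[[313.9 293.4]
 [312.4 159.4]]
```

View pics/w6.png

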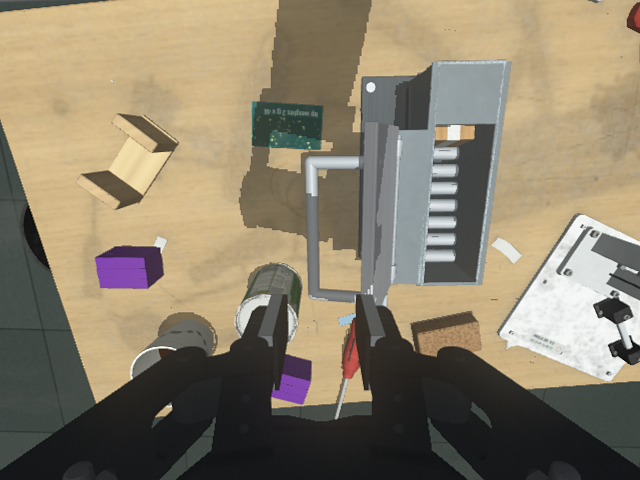

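The wrist view shows the bar at col ~314, rows 159–297, within 1 px of the prediction. The carton is under the hood, and the stand is empty. I'll step over 8 mm and go down onto the bar.

Request:
{"name": "send_rows", "arguments": {
  "plan": [
    {"slide": [0.1, -0.2, 0.5], "roll": -0.05},
    {"slide": [0, 0, 0.6], "roll": 0},
    {"slide": [0, 0, 0.6], "roll": 0},
    {"slide": [0, 0, 0.5], "roll": 0},
    {"slide": [0, 0, 0.3], "roll": 0},
    {"slide": [0, 0, 0], "roll": 0}
  ]
}}

```text
clock: 20.25
ee_pos: [0.529, 0.0235, 0.2345]
tcp_rot: [0.068, -3.138, -0.001]
ft_force: [-0.0, -0.5, -0.3]
grip_width: 0.359
grasp_force: 0.0
```

```bash
python3 go.py .528 .023 .183 1.61
```

```text
t 20.25 pos [0.529  0.0235 0.2345] phi 1.614 F [-0.  -0.5 -0.3] grip 0.359 0.0 q6 -1.79
roll units 0.03 slide before roll [ 0.02 -0.01  1.29] after roll [ 0.03 -0.01  1.29]
```

Request:
{"name": "send_rows", "arguments": {
  "plan": [
    {"slide": [0, 0, 0.3], "roll": 0},
    {"slide": [0, 0, 0.3], "roll": 0},
    {"slide": [0, 0, 0.3], "roll": 0},
    {"slide": [0, 0, 0.3], "roll": 0},
    {"slide": [0, 0, 0.08], "roll": 0},
    {"slide": [0, 0, 0], "roll": 0}
  ]
}}

```text
clock: 20.85
ee_pos: [0.5294, 0.0227, 0.1839]
tcp_rot: [0.068, -3.14, -0.0]
ft_force: [0.3, 0.5, -0.4]
grip_width: 0.353
grasp_force: 0.0
```

Request:
{"name": "send_rows", "arguments": {
  "plan": [
    {"slide": [0, 0, 0], "roll": 0},
    {"slide": [0, 0, 0], "roll": 0},
    {"slide": [0, 0, 0], "roll": 0},
    {"slide": [0, 0, 0], "roll": 0},
    {"slide": [0, 0, 0], "roll": 0}
  ],
  "jaw": 1
}}

```text
clock: 21.35
ee_pos: [0.5298, 0.0234, 0.1851]
tcp_rot: [-0.068, 3.14, 0.002]
ft_force: [0.2, 4.0, 1.7]
grip_width: 0.09
grasp_force: 58.5
```

```bash
cat > arc.py <<'E'
import numpy as np
th=np.r_[np.linspace(1.92,.36,27),np.linspace(.36,0,11)[1:]]
y=95*np.cos(th)-50*np.sin(th);z=95*np.sin(th)+50*np.cos(th)
P=np.c_[y-y[0],z-z[0]]
for i in range(1,len(th)):
    print(i,th[i].round(2),'y,z cum mm',P[i].round(1),'row y,z',((P[i]-P[i-1])/40*[1,-1]).round(2))
E
python3 arc.py; python3 go.py .528 .023 .183 1.61
```

```text
1 1.86 y,z cum mm [4.5 4.6] row y,z [ 0.11 -0.12]
2 1.8 y,z cum mm [9.2 9. ] row y,z [ 0.12 -0.11]
3 1.74 y,z cum mm [14.2 13.1] row y,z [ 0.12 -0.1 ]
4 1.68 y,z cum mm [19.4 16.8] row y,z [ 0.13 -0.09]
5 1.62 y,z cum mm [24.9 20.3] row y,z [ 0.14 -0.09]
6 1.56 y,z cum mm [30.5 23.4] row y,z [ 0.14 -0.08]
7 1.5 y,z cum mm [36.3 26.1] row y,z [ 0.15 -0.07]
8 1.44 y,z cum mm [42.3 28.6] row y,z [ 0.15 -0.06]
9 1.38 y,z cum mm [48.4 30.6] row y,z [ 0.15 -0.05]
10 1.32 y,z cum mm [54.6 32.3] row y,z [ 0.16 -0.04]
11 1.26 y,z cum mm [60.9 33.6] row y,z [ 0.16 -0.03]
12 1.2 y,z cum mm [67.3 34.5] row y,z [ 0.16 -0.02]
13 1.14 y,z cum mm [73.7 35. ] row y,z [ 0.16 -0.01]
14 1.08 y,z cum mm [80.2 35.2] row y,z [ 0.16 -0.  ]
15 1.02 y,z cum mm [86.6 35. ] row y,z [0.16 0.01]
16 0.96 y,z cum mm [93.  34.3] row y,z [0.16 0.02]
17 0.9 y,z cum mm [99.4 33.3] row y,z [0.16 0.03]
18 0.84 y,z cum mm [105.7  32. ] row y,z [0.16 0.03]
19 0.78 y,z cum mm [111.9  30.2] row y,z [0.15 0.04]
20 0.72 y,z cum mm [117.9  28.1] row y,z [0.15 0.05]
21 0.66 y,z cum mm [123.9  25.6] row y,z [0.15 0.06]
22 0.6 y,z
[... 258 characters left out ...]
.32 y,z cum mm [153.6   5.5] row y,z [0.07 0.07]
28 0.29 y,z cum mm [156.4   2.8] row y,z [0.07 0.07]
29 0.25 y,z cum mm [ 1.59e+02 -1.00e-01] row y,z [0.07 0.07]
30 0.22 y,z cum mm [161.6  -3. ] row y,z [0.06 0.07]
31 0.18 y,z cum mm [164.  -6.] row y,z [0.06 0.07]
32 0.14 y,z cum mm [166.3  -9. ] row y,z [0.06 0.08]
33 0.11 y,z cum mm [168.5 -12.2] row y,z [0.06 0.08]
34 0.07 y,z cum mm [170.6 -15.5] row y,z [0.05 0.08]
35 0.04 y,z cum mm [172.6 -18.8] row y,z [0.05 0.08]
36 0.0 y,z cum mm [174.5 -22.2] row y,z [0.05 0.08]
t 21.35 pos [0.5298 0.0234 0.1851] phi 1.614 F [0.2 4.  1.7] grip 0.09 58.5 q6 -1.79
roll units 0.03 slide before roll [ 0.04 -0.01  0.05] after roll [ 0.04 -0.01  0.05]
```

The bar is gripped. Easing it along the arc.

Request:
{"name": "send_rows", "arguments": {
  "plan": [
    {"slide": [0, 0.11, -0.12], "roll": 0},
    {"slide": [0, 0.12, -0.11], "roll": 0},
    {"slide": [0, 0.12, -0.1], "roll": 0},
    {"slide": [0, 0.13, -0.09], "roll": 0},
    {"slide": [0, 0.14, -0.09], "roll": 0},
    {"slide": [0, 0.14, -0.08], "roll": 0}
  ]
}}

```text
clock: 21.95
ee_pos: [0.5284, 0.0529, 0.2093]
tcp_rot: [-0.068, 3.14, -0.003]
ft_force: [0.6, -4.6, 4.3]
grip_width: 0.094
grasp_force: 58.5
```

Request:
{"name": "send_rows", "arguments": {
  "plan": [
    {"slide": [0, 0.15, -0.07], "roll": 0},
    {"slide": [0, 0.15, -0.06], "roll": 0},
    {"slide": [0, 0.15, -0.05], "roll": 0},
    {"slide": [0, 0.15, -0.04], "roll": 0},
    {"slide": [0, 0.16, -0.03], "roll": 0},
    {"slide": [0, 0.16, -0.02], "roll": 0},
    {"slide": [0, 0, 0], "roll": 0}
  ]
}}

```text
clock: 22.65
ee_pos: [0.5268, 0.0906, 0.2203]
tcp_rot: [-0.069, 3.139, -0.001]
ft_force: [-0.2, -4.3, 8.2]
grip_width: 0.09
grasp_force: 61.9
```

Request:
{"name": "send_rows", "arguments": {
  "plan": [
    {"slide": [0, 0.16, -0.01], "roll": 0},
    {"slide": [0, 0.16, 0], "roll": 0},
    {"slide": [0, 0.16, 0.01], "roll": 0},
    {"slide": [0, 0.16, 0.02], "roll": 0},
    {"slide": [0, 0.16, 0.03], "roll": 0},
    {"slide": [0, 0.16, 0.03], "roll": 0},
    {"slide": [0, 0.15, 0.04], "roll": 0},
    {"slide": [0, 0.15, 0.05], "roll": 0},
    {"slide": [0, 0.15, 0.06], "roll": 0},
    {"slide": [0, 0.14, 0.07], "roll": 0},
    {"slide": [0, 0.14, 0.08], "roll": 0},
    {"slide": [0, 0.14, 0.08], "roll": 0}
  ]
}}

```text
clock: 23.85
ee_pos: [0.5233, 0.1634, 0.2]
tcp_rot: [0.068, -3.14, 0.0]
ft_force: [2.4, -1.1, 1.3]
grip_width: 0.092
grasp_force: 64.4
```

Request:
{"name": "send_rows", "arguments": {
  "plan": [
    {"slide": [0, 0.13, 0.1], "roll": 0},
    {"slide": [0, 0.12, 0.1], "roll": 0},
    {"slide": [0, 0.07, 0.07], "roll": 0},
    {"slide": [0, 0.07, 0.07], "roll": 0},
    {"slide": [0, 0.07, 0.07], "roll": 0},
    {"slide": [0, 0.06, 0.07], "roll": 0},
    {"slide": [0, 0, 0], "roll": 0}
  ]
}}

```text
clock: 24.55
ee_pos: [0.5224, 0.1843, 0.1808]
tcp_rot: [0.068, -3.14, -0.001]
ft_force: [1.6, 1.0, -3.7]
grip_width: 0.09
grasp_force: 64.9
```

Request:
{"name": "send_rows", "arguments": {
  "plan": [
    {"slide": [0, 0.06, 0.07], "roll": 0},
    {"slide": [0, 0.06, 0.08], "roll": 0},
    {"slide": [0, 0.06, 0.08], "roll": 0},
    {"slide": [0, 0.05, 0.08], "roll": 0},
    {"slide": [0, 0.03, 0.05], "roll": 0},
    {"slide": [0, 0.02, 0.04], "roll": 0},
    {"slide": [0, 0.02, 0.04], "roll": 0},
    {"slide": [0, 0.02, 0.04], "roll": 0},
    {"slide": [0, 0, 0], "roll": 0}
  ]
}}

```text
clock: 25.45
ee_pos: [0.5219, 0.1972, 0.1623]
tcp_rot: [-0.068, 3.141, 0.002]
ft_force: [-1.6, 4.7, 2.9]
grip_width: 0.088
grasp_force: 64.6
```

Request:
{"name": "send_rows", "arguments": {
  "plan": [
    {"slide": [0, 0, 0.03], "roll": 0},
    {"slide": [0, 0, 0.03], "roll": 0},
    {"slide": [0, 0, 0.03], "roll": 0},
    {"slide": [0, 0, 0], "roll": 0},
    {"slide": [0, 0, 0], "roll": 0}
  ]
}}

```text
clock: 25.95
ee_pos: [0.5221, 0.1978, 0.1607]
tcp_rot: [-0.068, 3.139, 0.004]
ft_force: [-8.0, 6.2, 17.0]
grip_width: 0.092
grasp_force: 67.1
```

It is firmly shut. Releasing and withdrawing.

Request:
{"name": "send_rows", "arguments": {
  "plan": [
    {"slide": [0, 0, -0.04], "roll": 0},
    {"slide": [0, 0, 0], "roll": 0},
    {"slide": [0, 0, 0], "roll": 0},
    {"slide": [0, 0, 0], "roll": 0},
    {"slide": [0, 0, 0], "roll": 0},
    {"slide": [0, 0, -0.3], "roll": 0},
    {"slide": [0, 0, -0.5], "roll": 0},
    {"slide": [0, 0, -0.8], "roll": 0},
    {"slide": [0, 0, -0.8], "roll": 0},
    {"slide": [0, 0, -0.8], "roll": 0},
    {"slide": [0, 0, -0.8], "roll": 0},
    {"slide": [0, 0, 0], "roll": 0}
  ],
  "jaw": 0.2
}}

```text
clock: 27.15
ee_pos: [0.5229, 0.1967, 0.3254]
tcp_rot: [-0.068, 3.132, 0.002]
ft_force: [-0.4, -0.2, 0.2]
grip_width: 0.397
grasp_force: 0.0
```

Run:
```python
from h import *
s=cap('side')['image'];w=cap('wrist')['image']
o=np.zeros((480,800,3),np.uint8);o[:,:400]=cv2.resize(s[150:390,140:340],(400,480));o[:300,400:]=cv2.resize(w,(400,300));cv2.imwrite('pics/f.png',o)
```

```text
(no output)
```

View pics/f.png

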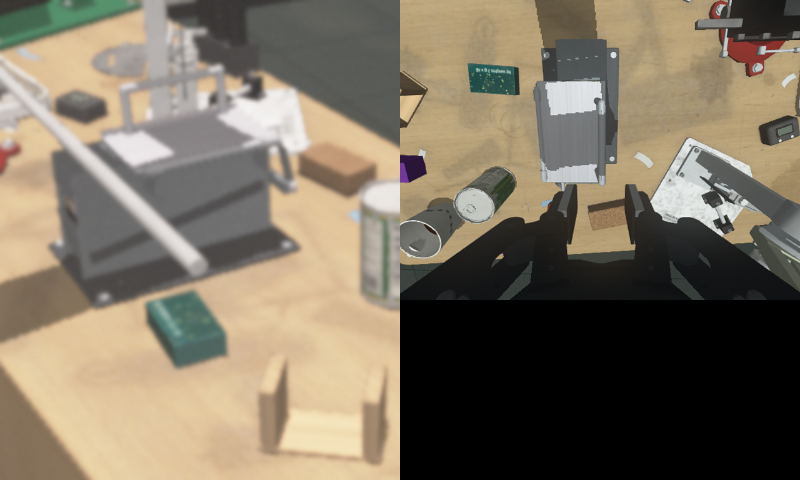

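The flap lies flat over the mouth, around (180,130) in the side crop. The stand is empty, the tin, mug and small box are where they were, and the gripper is clear of everything.

```bash
python3 -c "
from workcell import arm
print(arm.job_done())"
```

```text
the job is handed in; nothing more can be done
None
```

The carton went into the magazine and rolled to the stop, the flap was eased shut by its bar, the tin, mug and small box were left alone, and the job was handed in at about 27 s.

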